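# Slide the chip carrier along the rail into the corner pocket

### The job

Load the chip carrier by sliding it on the tray with the fingertips: first push it flat against the tray's long rail, clear of the pocket, then slide it along the rail into the corner pocket until it is fully home against the end stop. Do not pick it up, lift or tip it; leave the vial, the bottle and the tip box where they stand, and finish with the hand clear.

Things in the scene. Friction and masses are not known exactly. Their poses are not given: they have to be found in the camera images.
- tray: Loading tray, fixed flat on the bench, at a new place and turn each time: grey plate 180 mm (x) by 320 mm (y), 10 mm thick. Origin at the centre of its underside, z up; its floor is at z = +10 mm. The carrier lies at the start between rail and near (-x) edge, its 64 mm side up to 30 degrees off the rail, clear of the pocket. It goes home with that side along the rail, either end first.
- rail (a point): Point on the inner face of the aluminium rail at mid-length, at floor level: tray x = +78, y = 0, z = +10 mm. Axes as the tray's. The rail runs straight along tray y for the whole 320 mm on the +x side, 12 mm thick, top 14 mm above the floor. A carrier pushed in askew may bite on the rail with one corner; dragging it along the rail, away from that corner, turns it flat.
- mouth (a point): Middle of the pocket's mouth, at floor level: tray x = +52.5, y = +90, z = +10 mm, axes as the tray's. From here to the end stop (58 mm on, +y) the pocket is 51 mm wide, between the rail and a parallel guide bar 10 mm thick and 10 mm high (inner face at tray x = +27 mm). In front of the mouth the guide flares outward (-x), beginning at about tray y = +68 mm. The pocket is open only towards -y and above.
- pocket (a point): Where the centre of the carrier's underside lies when it is fully home, touching rail and end stop: tray x = +54, y = +116, z = +10 mm. Axes as the tray's. The end stop's inner face is at tray y = +148 mm; it spans tray x = +17 to +90 mm, 14 mm high above the floor.
- carrier: Chip carrier, loose on the tray's floor: white plastic block 48 mm (x) by 64 mm (y), 12 mm thick, 40 to 85 g, sliding with ordinary plastic-on-metal friction. Origin at the centre of its underside, z up. In the middle of its top is a round finger dish, 38 mm across, 5 mm deep (its floor 7 mm above the underside), which shut fingertips can enter to drag it.
- vial: Small capped glass vial, 22 mm across, 45 mm tall, standing loose on the tray's floor outside the pocket's guide bar, near the tray's -x, +y corner. Origin at the centre of its underside. Leave it alone.
- bottle: Plastic wash bottle, 64 mm across, 150 mm tall, standing loose on the bench to one side of the tray. Origin at the centre of its underside. Leave it alone.
- tipbox: Pipette-tip box, 82 by 120 mm, 54 mm tall, standing loose on the bench to the other side of the tray. Origin at the centre of its underside. Leave it alone.
There are look-alikes about, which are no part of the job. What is shaped like the carrier but blue or yellow is not meant.

How it is judged:
By the outcome, as a careful person would: the job done as asked, in the order asked, and still so for the second after the job is handed in, with the robot touching nothing.
It also fails if it takes over 48 s, if anything falls off the work surface, if the arm or the gripper's body presses on something with over 40 N, if the wrist force passes 120 N, or if a joint passes its speed limit or range.

### The arm

A 7-joint arm with a two-finger parallel gripper is mounted at the origin on the work surface. World frame = base frame: x ahead of the robot, y to its left, z up, the work surface at z = 0. Lengths are in m, angles in degrees, forces in N, time in s.
With the tool pointing down it reaches from about 0.4 to 0.875 m from the base axis. Payload 4.4 kg.
Tool frame: the origin (TCP) lies midway between the tips of the shut fingers; the grasp point (between the pads) lies 19 mm behind it; z points along the fingers, y is the direction in which the jaws open and shut (so a half turn about z gives the same grasp; the last joint's range is limited). The gripper opens to 85 mm and grips with 20 to 120 N. Pads are 22 mm wide; open, the fingers measure 114 mm over their backs; the gripper's body (76 mm by 85 mm) begins 54 mm behind the grasp point. The pads swing forward as they close: fully open they stand 13 mm farther back than shut.
Start: joints at [-69.087, 36.005, 2.206, 86.941, -1.547, 57.084, -1.146], TCP at [0.271, 0.591, 0.231] pointing down, gripper open.
Joint ranges: [-175.42, 175.42], [-21.48, 121.26], [-71.46, 75.88], [10.55, 141.38], [-63.04, 243.04], [13.31, 113.54], [-168.57, 168.57]. Speed limits (degrees/s): [147.25, 147.25, 180, 180, 180, 180, 180].

### API

Orientations are given as a 3x3 rotation matrix whose columns are the frame's x, y, z axes.
In Python, from plant import r gives the robot as it stands. Calls block until the motion is done:
- r.move_ptp(position, orientation): joint-space move of the TCP to a pose.
- r.movel(position, orientation=None, velocity=0.15, threshold=None): straight line of the TCP; orientation=None keeps the orientation; velocity is the mean speed in m/s. With threshold (N) it stops when the force on the tool has changed by that much, and returns True; else False.
- r.goto_joints(angles): joint-space move.
- r.gripper_to(opening, newtons=None): opening from 0.0 (shut) to 1.0 (fully open); newtons is the grip in N (None keeps the last); returns when the fingers have stopped.
- r.sleep(seconds).
- r.solve_ik(position, orientation): joint angles nearest the present ones, or None.
- r.state(): the state.
- r.capture(name): name is "scene" or "side" or "wrist"; returns a dict with "img" (480x640x3 uint8, red, green, blue), "z_map" (480x640 float32, m along the optical axis (not along the pixel's ray), 0 where there is no reading), "K" (3x3 intrinsics, pixels), "R" (3x3) and "t" (3): a world point X has camera coordinates R X + t. Camera axes: x right, y down, z forward; pixel columns grow to the right and rows downward; lengths in m; the calibration is good to about 2 mm. A picture is of the moment at which its call begins.
A pose or a line that the arm cannot do raises r.MotionError and nothing moves.
- r.sign_off(): hands the job in, once; it reports no verdict.
The state is a dict: "t": time; "qpos": joint angles; "joint_velocities": joint speeds; "tau": joint torques, N m; "ee_pos": TCP position; "tool_rot": TCP orientation; "ft_force": force on the tool from outside, world axes, zero at the start; "torque": the same for the moment, N m; "finger_gap": opening from 0.0 (shut) to 1.0 (fully open).
Only numpy, scipy, OpenCV 4.12 (cv2) and the standard library are available. Lean on these libraries where they do the work, as an engineer would, in place of code of your own. Each camera call takes 0.05 s, during which the arm holds its last target.

## Working session

There is one attempt and no reset: what is moved stays moved. The work goes in short steps, each a Python script; the robot and the scene stay as the last script left them, time stands still between calls to the robot, and variables do not carry over. Pictures are saved under pics/ and viewed, and the job is handed in when it is done.

```bash
ls; mkdir -p pics
python3 - <<'E'
from plant import r
import cv2,numpy as np,pickle
s=r.state();print(s['t'],s['ee_pos'],s['tool_rot'],s['finger_gap'])
D={}
for n in("scene","side"):
    c=r.capture(n);D[n]=c
    cv2.imwrite(f"pics/{n}0.png",c["img"][:,:,::-1]); print(n,c["K"],c["R"],c["t"])
pickle.dump(D,open("c0.pkl","wb"))
E
```

```text
pics
0.0 [0.27115144 0.59004559 0.23038759] [[-9.08638982e-01  4.17581816e-01 -7.92038427e-04]
 [ 4.17582567e-01  9.08637256e-01 -1.77135207e-03]
 [-2.00087905e-05 -1.94026098e-03 -9.99998117e-01]] 1.0027359085754504
scene [[504.69726472   0.         318.70441992]
 [  0.         504.69726472 235.97769144]
 [  0.           0.           1.        ]] [[ 0.41560383  0.90954038 -0.00312453]
 [ 0.74268087 -0.34133846 -0.57611907]
 [-0.52507007  0.23711676 -0.81735981]] [-0.21871244 -0.39459904  1.28375677]
side [[610.78401308   0.         326.31878807]
 [  0.         610.78401308 241.31055042]
 [  0.           0.           1.        ]] [[ 0.99500643 -0.09956626 -0.00698249]
 [-0.06932617 -0.63908552 -0.76600495]
 [ 0.07180584  0.76266392 -0.64279675]] [-0.5312833   0.07267487  1.13021222]
```

View pics/scene0.png

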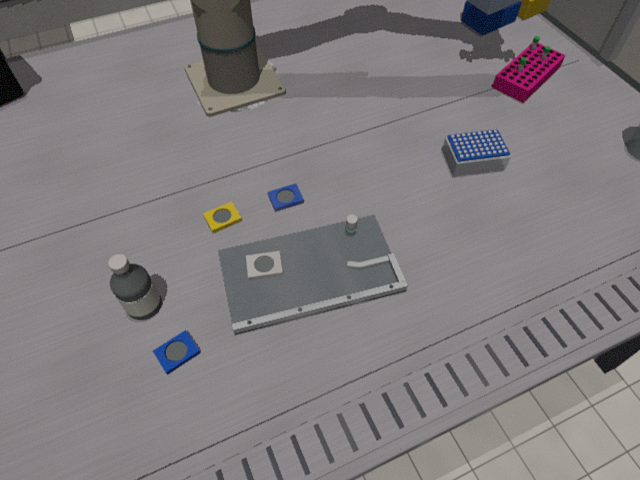

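View pics/side0.png

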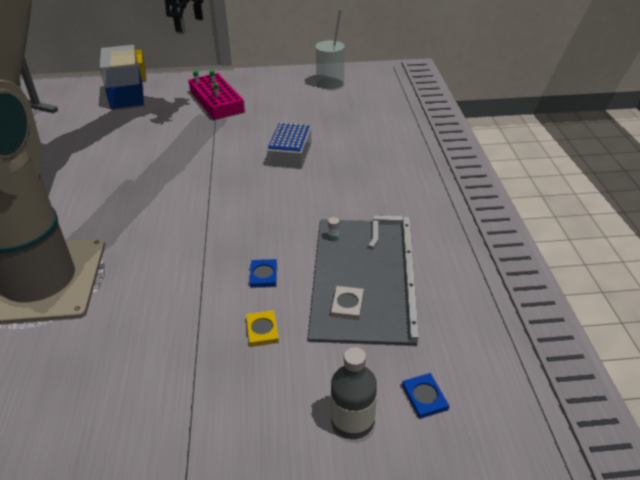

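The scene view shows the carrier at about (264,264), the rail along (235,323)–(405,288) and the pocket at (375,265). The vial is at (351,223), the bottle at (135,290) and the tip box at (476,150). Next I'll measure the tray and carrier.

```bash
cat > h.py <<'E'
import numpy as np,cv2
def cast(c,uv,z):
    uv=np.asarray(uv,float).reshape(-1,2)
    d=np.c_[uv,np.ones(len(uv))]@np.linalg.inv(c["K"]).T@c["R"]
    o=-c["R"].T@c["t"]; return o+d*((z-o[2])/d[:,2])[:,None]
def cloud(c):
    z=c["z_map"];v,u=np.indices(z.shape)
    p=np.stack([u*1.,v*1.,np.ones_like(z)],-1)@np.linalg.inv(c["K"]).T*z[...,None]
    return (p-c["t"])@c["R"]
E
python3 - <<'E'
import pickle,cv2,numpy as np
from h import *
D=pickle.load(open("c0.pkl","rb"))
for n,(x0,y0,x1,y1),pts in(("scene",(200,200,420,340),[(300,285),(264,264),(250,255),(223,220),(310,312),(200,300)]),("side",(300,200,430,350),[(350,270),(348,300),(338,310),(413,280),(300,280)])):
    c=D[n];im=c["img"]
    hsv=cv2.cvtColor(im,cv2.COLOR_RGB2HSV);P=cloud(c)
    for p in pts: print(n,p,im[p[1],p[0]],hsv[p[1],p[0]],P[p[1],p[0]].round(4))
    k=3.6
    cv2.imwrite(f"pics/{n}0c.png",cv2.resize(im[y0:y1,x0:x1,::-1],None,fx=k,fy=k,interpolation=cv2.INTER_CUBIC))
E
```

```text
scene (300, 285) [102 106 108] [100  14 108] [ 0.6243 -0.0825  0.0125]
scene (264, 264) [95 97 97] [90  5 97] [ 0.5581 -0.1271  0.0188]
scene (250, 255) [157 153 150] [ 13  11 157] [ 0.5314 -0.1446  0.0236]
scene (223, 220) [91 95 96] [96 13 96] [ 0.4199 -0.1634  0.0091]
scene (310, 312) [101  96  99] [162  13 101] [ 0.6831 -0.0885  0.0149]
scene (200, 300) [139 136 137] [170   6 139] [ 5.698e-01 -2.587e-01 -5.000e-04]
side (350, 270) [87 91 95] [105  21  95] [ 0.5741 -0.0415  0.0079]
side (348, 300) [82 85 84] [80  9 85] [ 0.5593 -0.1268  0.0168]
side (338, 310) [169 161 155] [ 13  21 169] [ 0.5385 -0.1551  0.0236]
side (413, 280) [152 151 150] [ 15   3 152] [ 0.6807 -0.094   0.0212]
side (300, 280) [136 130 133] [165  11 136] [ 0.4803 -0.0467 -0.0032]
```

View pics/scene0c.png

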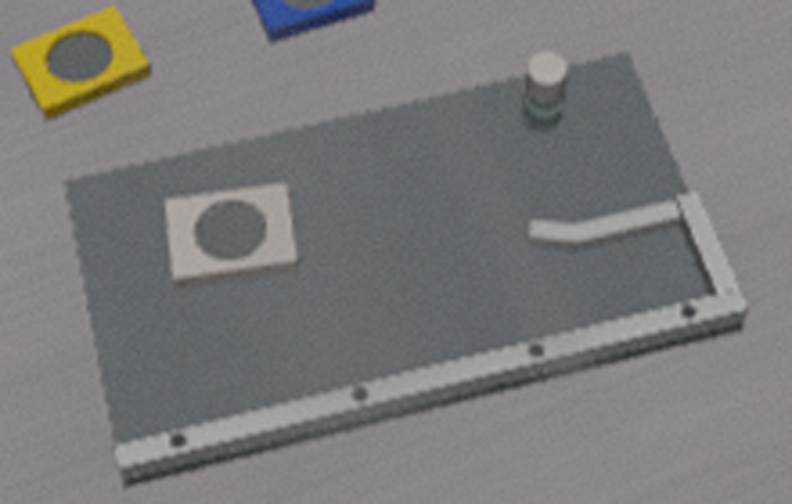

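View pics/side0c.png

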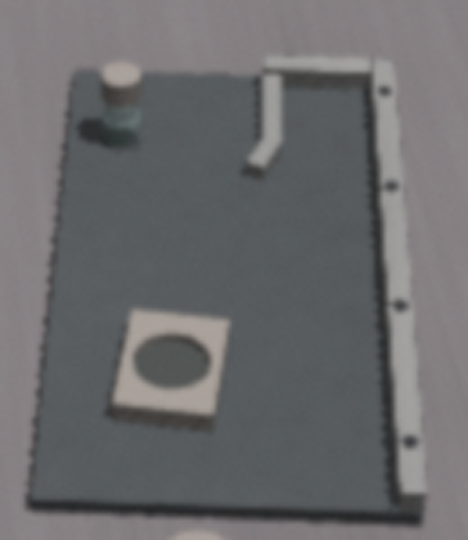

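```bash
cat >> h.py <<'E'
def carrier(c,save=None,roi=None):
    im=c["img"];hsv=cv2.cvtColor(cv2.GaussianBlur(im,(3,3),0),cv2.COLOR_RGB2HSV)
    # warm white: R-B>0 and bright
    b=cv2.GaussianBlur(im,(5,5),0).astype(int)
    m=((b[...,0]-b[...,2]>=4)&(hsv[...,2]>125)).astype(np.uint8)
    return m
def fit(p):
    vx,vy,x,y=cv2.fitLine(np.asarray(p[:,:2],np.float32),cv2.DIST_HUBER,0,1e-4,1e-4).ravel()
    return np.array([x,y]),np.array([vx,vy])
E
python3 - <<'E'
import pickle,cv2,numpy as np
from h import *
D=pickle.load(open("c0.pkl","rb"))
approx={"scene":np.array([(219,250),(376,217),(405,288),(234,325)]),"side":np.array([(319,221),(406,218),(417,338),(309,339)])}
for n in D:
    c=D[n];im=c["img"]
    g=cv2.GaussianBlur(im,(3,3),0); V=g.max(2)
    fl=((V<119)).astype(np.uint8)
    poly=np.zeros_like(fl);cv2.fillPoly(poly,[approx[n].astype(np.int32)],1);poly=cv2.dilate(poly,np.ones((9,9)))
    fl&=poly
    _,lab,st,_=cv2.connectedComponentsWithStats(fl);i=1+st[1:,4].argmax();fl=(lab==i).astype(np.uint8)
    out=im[:,:,::-1].copy()
    cs,_=cv2.findContours(fl,cv2.RETR_CCOMP,cv2.CHAIN_APPROX_NONE)
    cv2.drawContours(out,cs,-1,(0,0,255),1)
    x0,y0=approx[n].min(0)-10;x1,y1=approx[n].max(0)+10
    cv2.imwrite(f"pics/{n}_m.png",cv2.resize(out[y0:y1,x0:x1],None,fx=4 if n=="side" else 3.5,fy=4 if n=="side" else 3.5,interpolation=0))
    # white blob interior
    q=(cv2.GaussianBlur(im,(3,3),0).max(2)>125).astype(np.uint8)&cv2.erode(poly,np.ones((3,3)))
    _,lab,st,ce=cv2.connectedComponentsWithStats(q)
    for k in range(1,len(st)):
        if st[k,4]>60: print(n,st[k],ce[k].round(1))
E
```

```text
scene [ 216  214  193  115 2189] [324.9 280.3]
scene [246 251  37  26 540] [263.4 263.6]
side [ 327  215   94  127 1182] [400.9 265.7]
side [308 218  13  97 162] [313.2 256.4]
side [370 221   8  25 119] [374.5 232.8]
side [332 286  32  29 483] [347.4 300.1]
```

View pics/scene_m.png

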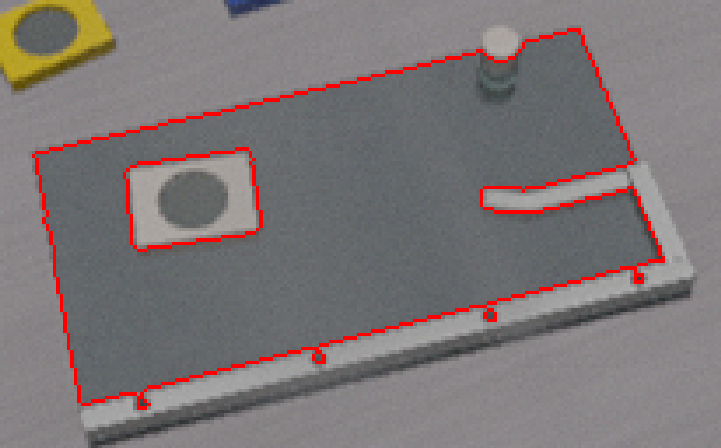

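View pics/side_m.png

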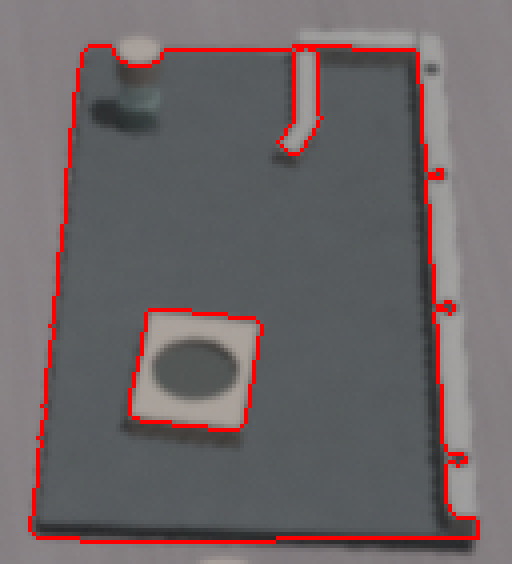

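```bash
cat > meas.py <<'E'
import pickle,cv2,numpy as np
from h import *
approx={"scene":np.array([(219,250),(376,217),(405,288),(234,325)]),"side":np.array([(319,221),(406,218),(417,338),(309,339)])}
def floor_contours(c,n,th=119,k=4):
    im=cv2.GaussianBlur(c["img"],(3,3),0).max(2)
    up=cv2.resize(im,None,fx=k,fy=k,interpolation=cv2.INTER_LINEAR)
    fl=(up<th).astype(np.uint8)
    poly=np.zeros(im.shape,np.uint8);cv2.fillPoly(poly,[approx[n].astype(np.int32)],1);poly=cv2.dilate(poly,np.ones((9,9)))
    fl&=cv2.resize(poly,None,fx=k,fy=k,interpolation=0)
    _,lab,st,_=cv2.connectedComponentsWithStats(fl);i=1+st[1:,4].argmax();fl=(lab==i).astype(np.uint8)
    cs,h=cv2.findContours(fl,cv2.RETR_CCOMP,cv2.CHAIN_APPROX_NONE)
    f=lambda q:(q.reshape(-1,2)+.5)/k-.5
    return [(f(q),h[0][i][3]>=0) for i,q in enumerate(cs) if len(q)>100]
def near(P,a,b,tol,lo=.08,hi=.92):
    a=np.array(a,float);b=np.array(b,float);d=b-a;L=np.linalg.norm(d);d/=L
    s=(P-a)@d;e=(P-a)@np.array([-d[1],d[0]])
    return P[(abs(e)<tol)&(s>lo*L)&(s<hi*L)]
E
python3 - <<'E'
from meas import *
D=pickle.load(open("c0.pkl","rb"))
ang=lambda v:np.degrees(np.arctan2(v[1],v[0]))
for n in D:
    c=D[n];C=floor_contours(c,n)
    o=max((q for q,h in C if not h),key=len)
    E={"scene":[("near",(219,250),(366,219),.010),("left",(219,250),(231,322),.010),("rail",(232,321),(397,281),.024)],"side":[("rail",(407,222),(415,320),.024),("near",(320,222),(309,335),.010),("left",(309,343),(410,343),.0)]}[n]
    for nm,a,b,z in E:
        p=cast(c,near(o,a,b,2.5),z);p0,v=fit(p);print(n,nm,len(p),p0,ang(v))
    for q,h in C:
        if h:
            w=cast(c,q,.022);rc=cv2.minAreaRect((w[:,:2]*1000).astype(np.float32));
            if rc[1][0]>20:print(n,rc)
    print("cam",-c["R"].T@c["t"])
E
```

```text
scene near 480 [ 0.5080766  -0.05643357] 80.94932
scene left 241 [ 0.56631887 -0.20892298] -9.381006
scene rail 563 [ 0.6756996  -0.05310116] 81.10139
scene ((558.135498046875, -127.64280700683594), (67.99806213378906, 53.285972595214844), 74.9675521850586)
cam [ 1.05802114 -0.24016428  0.82127178]
side rail 54 [ 0.6811136  -0.06313419] 81.47973
side near 343 [ 0.5043591  -0.04602654] 81.31989
side left 343 [ 0.5674344  -0.21080741] -4.985688
side ((557.56201171875, -130.6001434326172), (67.3330078125, 50.47121810913086), 75.45774841308594)
side ((634.3929443359375, 46.447689056396484), (81.56916046142578, 16.18625259399414), 74.86687469482422)
cam [ 0.45251273 -0.86842452  0.77845637]
```

Run:
```python
from meas import *
D=pickle.load(open("c0.pkl","rb"))
P=cloud(D["scene"]);P2=cloud(D["side"])
for n,Q in(("scene",P),("side",P2)):
  for nm,(x0,x1,y0,y1),z0 in(("bottle",(.4,.8,-.5,-.2),.05),("vial",(.4,.62,-.05,.2),.035),("tip",(.3,.7,.15,.5),.045)):
    m=(Q[...,0]>x0)&(Q[...,0]<x1)&(Q[...,1]>y0)&(Q[...,1]<y1)&(Q[...,2]>z0)
    q=Q[m]
    if len(q):print(n,nm,len(q),np.percentile(q,3,0).round(3),np.percentile(q,97,0).round(3))
from plant import r
a=np.radians(81.05);yt=np.array([np.cos(a),np.sin(a),0]);R=np.c_[np.cross(yt,[0,0,-1]),yt,[0,0,-1]]
p=[.585,-.085,.26]
r.move_ptp(p,R);c=r.capture("wrist");pickle.dump(c,open("w1.pkl","wb"));cv2.imwrite("pics/w1.png",c["img"][:,:,::-1])
s=r.state();print(s['t'],s['ee_pos'],s['ft_force'],s['qpos']);print(-c["R"].T@c["t"])
```

```text
scene bottle 1785 [ 0.528 -0.379  0.054] [ 0.569 -0.324  0.151]
scene vial 133 [0.546 0.045 0.04 ] [0.564 0.064 0.058]
scene tip 1567 [0.447 0.334 0.046] [0.531 0.444 0.057]
side bottle 2536 [ 0.507 -0.388  0.054] [ 0.563 -0.348  0.149]
side vial 129 [0.543 0.041 0.036] [0.562 0.062 0.056]
side tip 876 [0.445 0.33  0.046] [0.526 0.439 0.054]
2.7833 [ 0.58519612 -0.08380951  0.25989572] [ 0.47059245  0.11988983 -0.51706983] [-6.37285552e-03  2.95514486e+01  8.48619017e+00  9.48702427e+01
 -5.07407773e+00  5.59598428e+01  9.13848956e+01]
[ 0.50963845 -0.07266335  0.40158558]
```

View pics/w1.png

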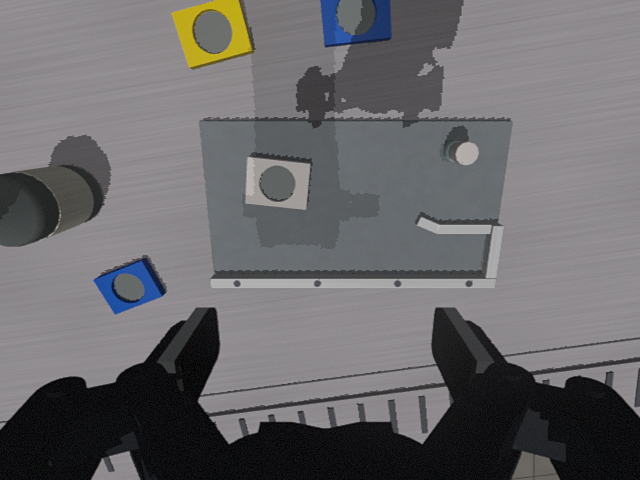

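The wrist view shows the carrier at (278,183), the rail's top strip at row ~283, the vial at (462,153), and the tray's near corners at (200,120) and (512,120). I'll refine the positions from it.

```bash
cat > mw.py <<'E'
from meas import *
approx["wrist"]=np.array([(200,120),(512,120),(498,288),(211,288)])
def carr(c,n,box,th=125,z=.022,k=4):
    x0,y0,x1,y1=box
    im=cv2.GaussianBlur(c["img"],(3,3),0).max(2)[y0:y1,x0:x1]
    up=cv2.resize(im,None,fx=k,fy=k);m=(up>th).astype(np.uint8)
    cs,_=cv2.findContours(m,cv2.RETR_EXTERNAL,cv2.CHAIN_APPROX_NONE)
    q=max(cs,key=cv2.contourArea);uv=(q.reshape(-1,2)+.5)/k-.5+[x0,y0]
    w=cast(c,uv,z)[:,:2]*1000
    return cv2.minAreaRect(w.astype(np.float32))
E
python3 - <<'E'
from mw import *
c=pickle.load(open("w1.pkl","rb"));im=c["img"]
for p in [(300,275),(300,265),(300,283),(350,180),(220,180),(255,165),(190,200),(260,205)]: print(p,im[p[1],p[0]].tolist())
for col in (300,450): print(col,im[262:294,col].max(1).tolist())
print(im[112:128,250].max(1).tolist(), im[112:128,450].max(1).tolist(), im[200,195:215].max(1).tolist())
print(im[165,238:256].max(1).tolist(),im[185,300:318].max(1).tolist())
for th in(120,135): print(carr(c,"wrist",(230,145,325,220),th))
E
```

```text
(300, 275) [70, 70, 70]
(300, 265) [107, 112, 116]
(300, 283) [175, 176, 176]
(350, 180) [105, 110, 112]
(220, 180) [107, 112, 115]
(255, 165) [161, 157, 154]
(190, 200) [144, 141, 144]
(260, 205) [101, 103, 105]
300 [112, 113, 115, 116, 114, 111, 116, 115, 70, 64, 69, 69, 68, 70, 69, 69, 94, 174, 174, 174, 174, 176, 177, 176, 176, 178, 141, 142, 139, 139, 141, 143]
450 [112, 112, 110, 111, 111, 110, 114, 115, 114, 71, 64, 57, 65, 70, 71, 65, 90, 170, 170, 165, 163, 170, 169, 168, 169, 175, 145, 140, 143, 143, 141, 142]
[143, 144, 142, 143, 146, 148, 129, 85, 72, 101, 117, 113, 113, 114, 114, 112] [140, 138, 137, 139, 140, 140, 93, 82, 59, 97, 113, 113, 112, 113, 110, 113] [144, 143, 142, 141, 140, 143, 143, 139, 141, 140, 139, 132, 110, 117, 118, 116, 117, 116, 118, 118]
[112, 114, 114, 114, 114, 113, 114, 113, 134, 174, 183, 182, 183, 184, 183, 184, 178, 161] [160, 160, 161, 160, 160, 160, 162, 153, 107, 57, 72, 96, 98, 97, 100, 98, 98, 96]
((557.48876953125, -131.3108367919922), (65.45752716064453, 48.90193557739258), 74.99199676513672)
((557.4583740234375, -131.1233673095703), (64.0077133178711, 47.9814338684082), 75.00118255615234)
```

Run:
```python
from mw import *
c=pickle.load(open("w1.pkl","rb"));V=cv2.GaussianBlur(c["img"],(3,3),0).max(2).astype(float)
def cross(v,th,up):
    for i in range(len(v)-1):
        if (up and v[i]<th<=v[i+1]) or (not up and v[i]>=th>v[i+1]): return i+(th-v[i])/(v[i+1]-v[i])
ang=lambda v:np.degrees(np.arctan2(v[1],v[0]))
L={}
for nm,(r0,r1),th,up,z,cols in (("railtop",(272,284),122,True,.024,range(240,480,4)),("railfoot",(262,275),92,False,.010,range(240,480,4)),("near",(112,126),110,False,.0,range(210,290,4)),("nearfloor",(119,126),92,True,.010,list(range(210,240,3))+list(range(350,400,3))+list(range(420,440,3)))):
    uv=[(u,r0+cross(V[r0:r1,u],th,up)) for u in cols if cross(V[r0:r1,u],th,up) is not None]
    p0,v=fit(cast(c,uv,z));print(nm,len(uv),p0,ang(v));L[nm]=(p0,v)
# ends: left floor edge, end stop inner edge
uv=[(200+cross(V[r,200:220],128,False),r) for r in range(135,255,4)]
p0,v=fit(cast(c,uv,.010));print("left",p0,ang(v));L["left"]=(p0,v)
for r in (245,255,262): print(V[r,470:510].astype(int).tolist())
for r in (235,): pass
print(V[215:245,465].astype(int).tolist())
a=np.radians(81.05);yt=np.array([np.cos(a),np.sin(a)]);xt=np.array([yt[1],-yt[0]])
for k,(p,v) in L.items(): print(k,(p@xt).round(4),(p@yt).round(4))
```

```text
railtop 60 [ 0.67671204 -0.05100824] 81.06241
railfoot 60 [ 0.6707659  -0.05981599] 81.08432
near 20 [ 0.48740146 -0.15775798] 81.87949
nearfloor 34 [ 0.50123245 -0.09265807] 80.99536Traceback (most recent call last):
  File "<stdin>", line 12, in <module>
TypeError: unsupported operand type(s) for +: 'int' and 'NoneType'
```

Run:
```python
from mw import *
D=pickle.load(open("c0.pkl","rb"));c=pickle.load(open("w1.pkl","rb"))
a=np.radians(81.06);yt=np.array([np.cos(a),np.sin(a)]);xt=np.array([yt[1],-yt[0]])
V=cv2.GaussianBlur(c["img"],(3,3),0).max(2).astype(int)
for row in(250,262): print(row,V[row,475:510].tolist())
for row in(160,220): print(row,V[row,198:216].tolist())
print(V[216:240,468].tolist())
def T(uv,z): w=cast(c,uv,z)[0,:2];return (w@xt).round(4),(w@yt).round(4)
for nm,uv,z in(("L160",(203.5,160),.01),("L220",(207.5,220),.01),("cornerNL",(200,120),.01),("cornerNR",(512,120),.01)): print(nm,T(uv,z))
w=cast(D["scene"],(0,0),0)
```

```text
250 [113, 113, 113, 113, 113, 113, 112, 106, 96, 85, 77, 75, 76, 84, 113, 150, 168, 169, 168, 169, 170, 171, 171, 169, 161, 149, 141, 139, 140, 140, 140, 140, 140, 141, 141]
262 [113, 112, 111, 111, 110, 105, 97, 91, 84, 77, 75, 85, 114, 151, 171, 172, 170, 170, 171, 172, 171, 170, 165, 154, 143, 139, 139, 139, 140, 141, 140, 140, 140, 140, 140]
160 [144, 144, 144, 142, 132, 119, 115, 116, 116, 116, 116, 115, 115, 115, 115, 114, 114, 115]
220 [137, 137, 137, 137, 137, 138, 138, 138, 138, 137, 131, 122, 117, 117, 118, 118, 117, 117]
[114, 114, 103, 82, 69, 67, 65, 71, 106, 154, 172, 170, 169, 169, 169, 170, 170, 156, 126, 111, 112, 113, 113, 113]
L160 (np.float64(0.5485), np.float64(-0.1198))
L220 (np.float64(0.6131), np.float64(-0.1218))
cornerNL (np.float64(0.5088), np.float64(-0.1194))
cornerNR (np.float64(0.5086), np.float64(0.1967))
```

Run:
```python
from mw import *
c=pickle.load(open("w1.pkl","rb"))
a=np.radians(81.06);yt=np.array([np.cos(a),np.sin(a)]);xt=np.array([yt[1],-yt[0]])
def T(uv,z): w=cast(c,uv,z)[0,:2];return (w@xt).round(4),(w@yt).round(4)
print("stop",T((489.3,250),.024),T((487.4,262),.024),"guide in",T((468,233.6),.02),"railtop",T((468,278.2),.024))
cc=np.array([.5575,-.1312]);print("carrier",cc@xt,cc@yt)
```

```text
stop (np.float64(0.643), np.float64(0.1859)) (np.float64(0.6569), np.float64(0.1856)) guide in (np.float64(0.6256), np.float64(0.1622)) railtop (np.float64(0.6762), np.float64(0.1666))
carrier 0.5711157661553679 -0.042970590509871974
```

```bash
cat > t.py <<'E'
import numpy as np
a=np.radians(81.06);yt=np.array([np.cos(a),np.sin(a)]);xt=np.array([yt[1],-yt[0]])
O=.5983*xt+.0385*yt
def W(x,y,z): return np.r_[O+xt*x/1000+yt*y/1000,z]   # x,y tray mm, z world m
def inv(p): d=np.asarray(p)[:2]-O;return np.array([d@xt,d@yt])*1000
X3=np.r_[xt,0];Y3=np.r_[yt,0];Z=np.array([0,0,-1.])
RA=np.c_[np.cross(Y3,Z),Y3,Z]
RB=np.c_[np.cross(X3,Z),X3,Z]; RC=np.c_[np.cross(-X3,Z),-X3,Z]
E
python3 - <<'E'
from t import *
from plant import r
r.move_ptp(W(-76,-82,.07),RA)
r.gripper_to(.33,30)
print(r.state()['finger_gap'],r.state()['t'])
f0=r.state()['ft_force']
h=r.movel(W(-76,-82,.009),velocity=.06,threshold=3)
s=r.state();print(h,s['ee_pos'],inv(s['ee_pos']),s['ft_force']-f0,s['t'])
for R in (RB,RC): print(r.solve_ik(W(54,-132,.06),R))
E
```

```text
0.33179811830876876 4.2083
True [ 0.50859138 -0.12401156  0.00975833] [-76.6157798 -81.969882 ] [-1.02694415  0.51575919  5.50091663] 5.1583
[ -3.63949469  53.12793687  33.04009307  93.24910024 -37.86163872
  45.28809338  37.41515585]
[ 27.2269943   50.01750853 -21.94710044  92.225429    24.98853026
  42.68213651 164.85856147]
```

Run:
```python
from t import *
from plant import r
r.movel(W(-76,-82,.0145),velocity=.03)
h=r.movel(W(-5,-82,.0145),velocity=.07,threshold=6);print(h,inv(r.state()['ee_pos']))
h=r.movel(W(25,-82,.0145),velocity=.04,threshold=5)
s=r.state();print(h,s['ee_pos'],inv(s['ee_pos']),s['ft_force'],s['t'])
import cv2,pickle
for n in("scene","side"):
    c=r.capture(n);cv2.imwrite(f"pics/{n}1.png",cv2.resize(c["img"][190:350,190:430,::-1],None,fx=3.3,fy=3.3))
```

```text
False [ -5.40743973 -82.0172184 ]
True [ 0.6028388  -0.13882125  0.01383997] [ 18.78811095 -81.9535986 ] [-0.46296817 -0.50803419 -0.20419316] 7.2667
```

View pics/scene1.png

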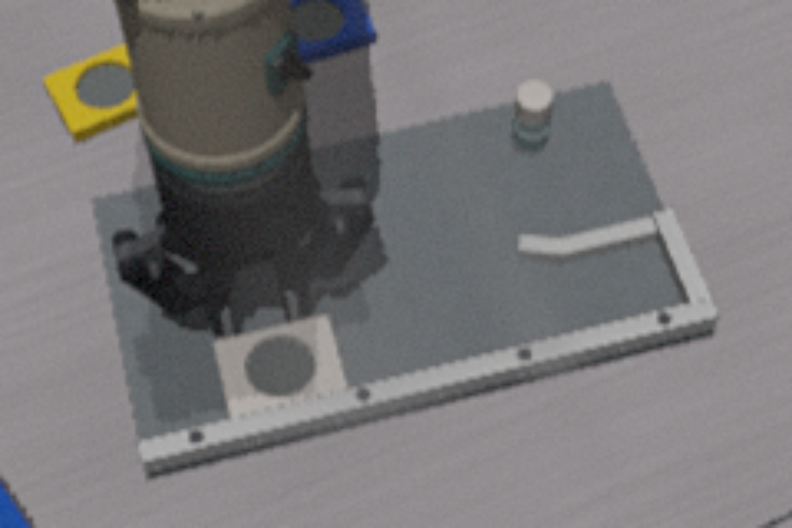

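View pics/side1.png

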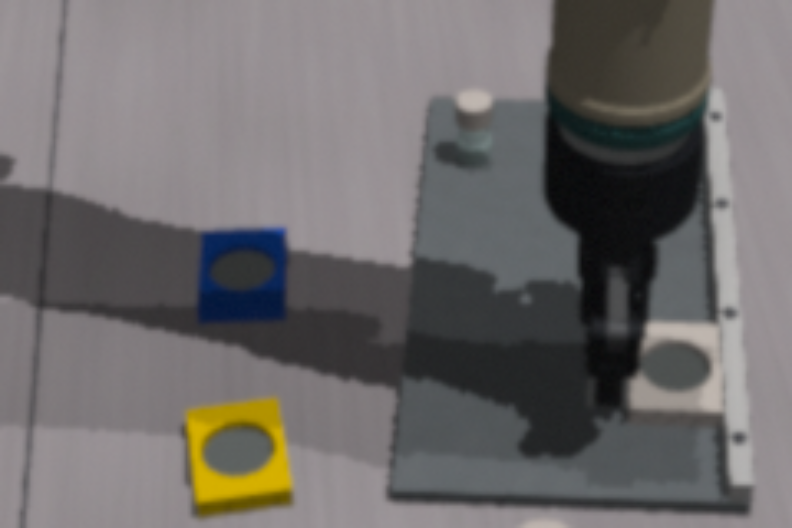

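In both views the carrier sits flush along the rail: scene crop (280,365), side crop (675,365). The TCP stopped at x=18.8, where I expected 19. I'll press once more, back off, and move to the end push.

Run:
```python
from t import *
from mw import carr
from plant import r
import cv2,pickle
h=r.movel(W(22,-82,.0145),velocity=.02,threshold=8);s=r.state();print(h,inv(s['ee_pos']),s['ft_force'])
r.movel(W(8,-82,.0145),velocity=.08)
r.movel(W(8,-82,.13),velocity=.2)
try: r.move_ptp(W(52,-134,.13),RB)
except r.MotionError as e: print(e)
r.gripper_to(.12,30)
c=r.capture("wrist");pickle.dump(c,open("w2.pkl","wb"));cv2.imwrite("pics/w2.png",c["img"][:,:,::-1])
c=r.capture("scene");pickle.dump(c,open("s2.pkl","wb"));cv2.imwrite("pics/s2.png",cv2.resize(c["img"][190:350,190:430,::-1],None,fx=3.3,fy=3.3))
s=r.state();print(s['t'],inv(s['ee_pos']),s['qpos'],s['finger_gap'])
```

```text
False [ 19.21922778 -81.89729408] [-5.80144343  0.44957796  1.15949226]
10.2583 [  51.98393491 -134.01647326] [ -3.27307181  47.14109822  32.55423713  91.51076148 -30.74111082
  50.53379401  31.96719813] 0.11984278883657647
```

View pics/w2.png

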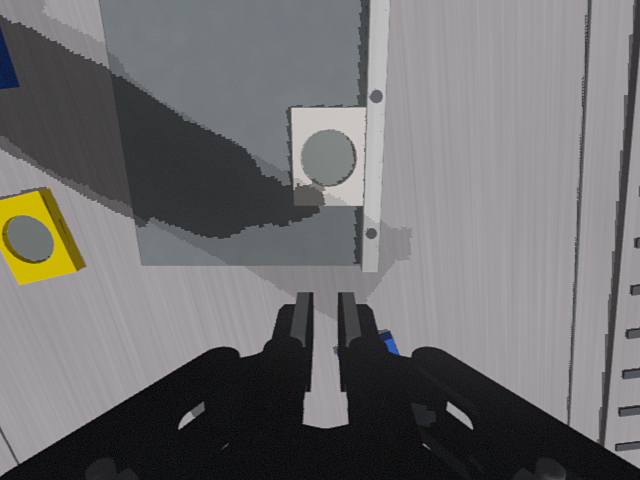

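View pics/s2.png

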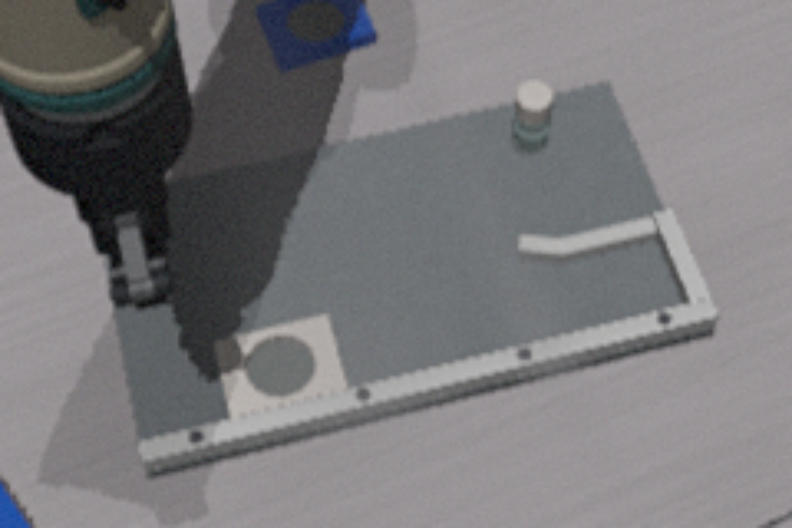

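Run:
```python
from mw import *
from t import inv
c=pickle.load(open("w2.pkl","rb"));b=cv2.GaussianBlur(c["img"],(3,3),0).max(2).astype(int)
for r in (115,135,155,175): print(r,b[r,284:298].tolist(),b[r,358:374].tolist())
print(b[100:114,310].tolist(),b[100:114,350].tolist(),b[198:212,345].tolist())
for p in [(291,112),(293,175)]: print(inv(cast(c,p,.022)[0]))
```

```text
115 [128, 126, 111, 88, 77, 76, 94, 144, 189, 201, 199, 198, 199, 199] [202, 202, 202, 202, 202, 201, 188, 158, 144, 163, 183, 186, 185, 185, 186, 188]
135 [128, 129, 128, 116, 94, 79, 83, 114, 163, 194, 200, 199, 198, 198] [202, 202, 201, 202, 203, 197, 169, 139, 151, 178, 186, 186, 186, 188, 189, 190]
155 [127, 127, 123, 118, 113, 101, 83, 93, 143, 188, 200, 198, 197, 197] [202, 201, 200, 200, 201, 192, 164, 147, 165, 184, 187, 187, 188, 189, 190, 191]
175 [108, 109, 110, 107, 91, 67, 57, 66, 103, 157, 192, 199, 198, 197] [201, 201, 201, 201, 197, 175, 154, 163, 183, 188, 187, 187, 188, 190, 191, 192]
[127, 128, 128, 129, 128, 117, 107, 135, 185, 202, 200, 199, 199, 199] [127, 127, 127, 127, 127, 115, 110, 147, 192, 204, 202, 201, 201, 201] [199, 199, 199, 193, 182, 177, 174, 151, 122, 110, 111, 112, 112, 111]
[ 30.18497291 -49.35599473]
[ 30.38366132 -89.48634299]
```

Run:
```python
from t import *
from plant import r
import cv2,pickle
r.movel(W(51,-134,.0145),velocity=.12,threshold=8);print(r.state()['ee_pos'][2],r.state()['t'])
h=r.movel(W(52.5,30,.0145),velocity=.06,threshold=6);s=r.state();print(h,inv(s['ee_pos']),s['ft_force'],s['t'])
c=r.capture("wrist");cv2.imwrite("pics/w3.png",c["img"][:,:,::-1]);pickle.dump(c,open("w3.pkl","wb"))
c=r.capture("scene");cv2.imwrite("pics/s3.png",cv2.resize(c["img"][190:350,190:430,::-1],None,fx=3.3,fy=3.3))
```

```text
0.015312895300216567 11.375
False [52.63944167 29.86513512] [ 0.7915008  -0.43884626  0.45748574] 14.2583
```

View pics/w3.png

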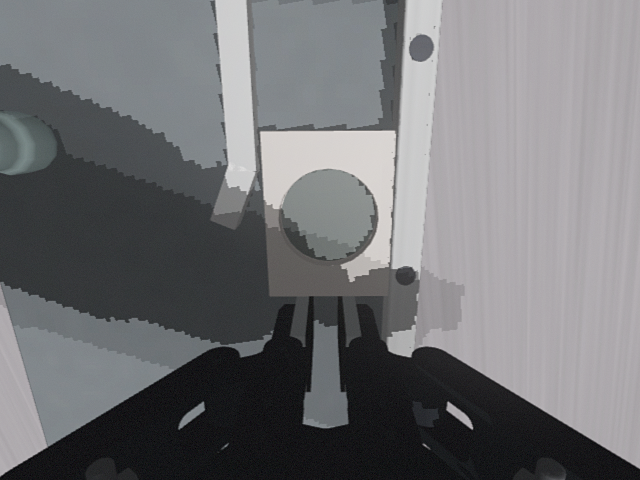

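View pics/s3.png

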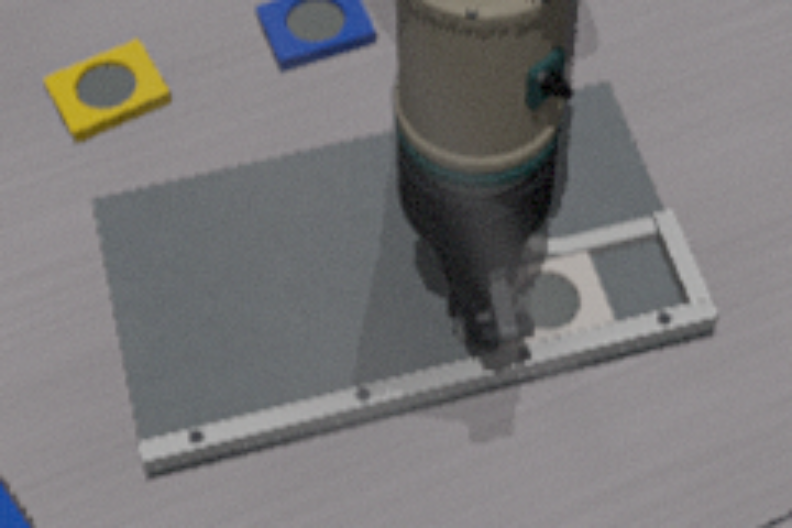

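The carrier (wrist view corners (261,131), (395,131), (390,296) and (268,296)) has entered the mouth square, still on the rail. I'll push it home.

Run:
```python
from t import *
from plant import r
import cv2,pickle
h=r.movel(W(53.2,64,.0145),velocity=.05,threshold=8);s=r.state();print(h,inv(s['ee_pos']),s['ft_force'],s['t'])
if not h:
    h=r.movel(W(53.5,79,.0145),velocity=.03,threshold=7);s=r.state();print(h,inv(s['ee_pos']),s['ft_force'],s['t'])
c=r.capture("wrist");cv2.imwrite("pics/w4.png",c["img"][:,:,::-1]);pickle.dump(c,open("w4.pkl","wb"))
```

```text
False [53.41350506 64.05956916] [-0.90635041  0.15537332  0.49942154] 15.1917
True [53.09886963 73.72986911] [-0.24505112 -1.21777649  1.45912117] 15.6167
```

View pics/w4.png

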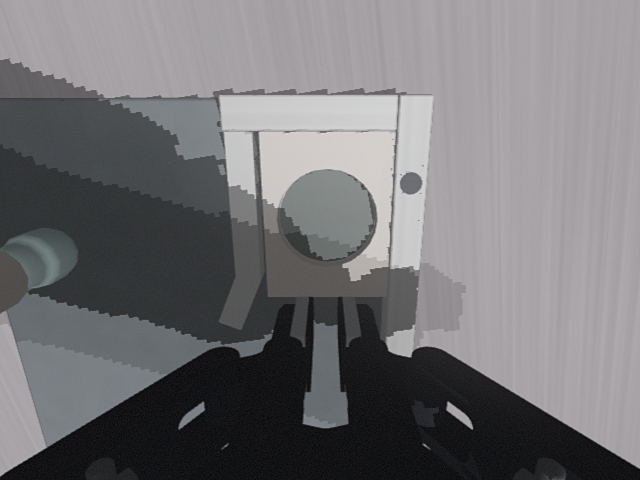

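The carrier's far edge at row 131 meets the end stop, and the TCP is at y=73.7 where I expected 73. I'll give it one firm press, then retreat and look.

Run:
```python
from t import *
from plant import r
import cv2,pickle
h=r.movel(W(54,77,.0145),velocity=.02,threshold=9);s=r.state();print(h,inv(s['ee_pos']),s['ft_force'],s['t'])
r.movel(W(54,60,.0145),velocity=.08)
r.movel(W(54,45,.13),velocity=.15)
r.move_ptp(W(30,20,.22),RB)
for n in("wrist","scene","side"):
    c=r.capture(n);pickle.dump(c,open(f"{n}5.pkl","wb"))
    im=c["img"][:,:,::-1]
    cv2.imwrite(f"pics/{n}5.png",im if n=="wrist" else cv2.resize(im[190:350,190:430],None,fx=3.3,fy=3.3))
s=r.state();print(s['t'],s['ee_pos'])
```

```text
False [52.87109841 73.79904277] [-2.84090287 -4.34023263 -0.60671163] 16.025
17.9333 [ 0.62900658 -0.03868836  0.21805546]
```

View pics/wrist5.png

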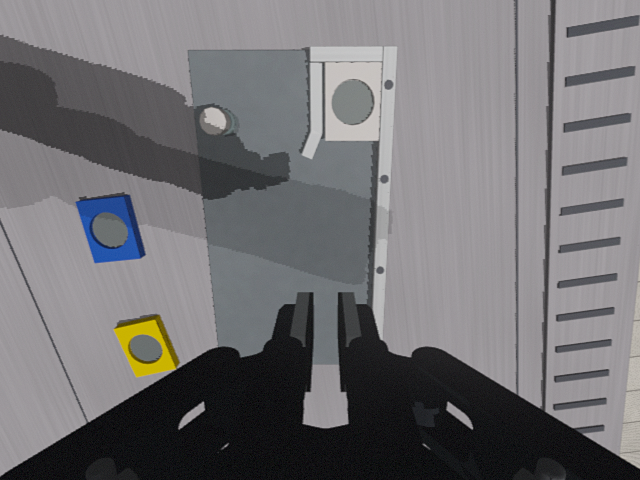

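View pics/scene5.png

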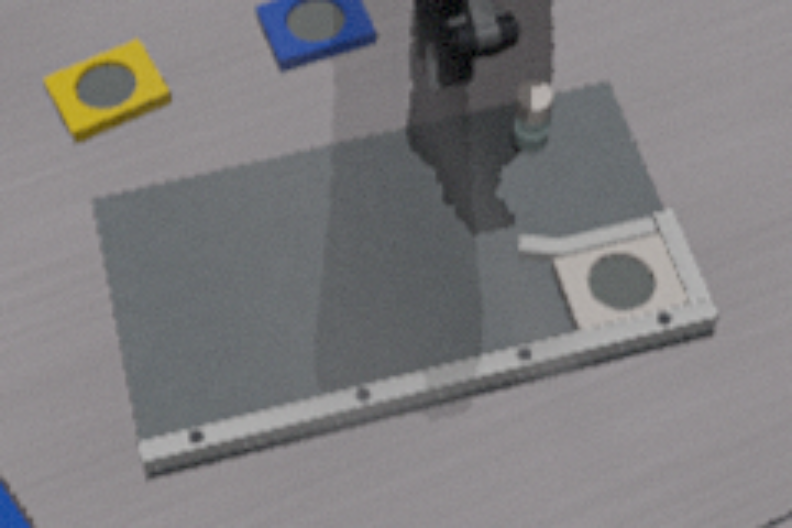

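Run:
```python
from mw import *
from t import inv
c=pickle.load(open("wrist5.pkl","rb"));im=c["img"]
cv2.imwrite("pics/w5z.png",cv2.resize(im[40:165,290:405,::-1],None,fx=4.8,fy=4.8,interpolation=0))
b=im.max(2).astype(int)
for r in(75,100,130): print(r,b[r,312:328].tolist(),b[r,374:390].tolist())
for u in(335,365): print(u,b[54:70,u].tolist(),b[134:148,u].tolist())
c=pickle.load(open("w4.pkl","rb"));b=c["img"].max(2).astype(int)
for r in(150,200,240): print(r,b[r,384:402].tolist())
```

```text
75 [196, 195, 196, 194, 195, 194, 195, 195, 198, 185, 105, 77, 109, 171, 202, 200] [199, 199, 198, 198, 199, 200, 191, 152, 151, 194, 194, 190, 188, 191, 194, 194]
100 [195, 194, 194, 192, 194, 194, 193, 194, 198, 185, 119, 76, 94, 160, 202, 200] [159, 204, 200, 199, 200, 197, 167, 152, 193, 192, 190, 188, 189, 192, 193, 192]
130 [199, 197, 194, 192, 191, 192, 193, 193, 197, 187, 131, 75, 95, 161, 200, 197] [199, 200, 200, 201, 185, 123, 157, 194, 189, 188, 187, 187, 190, 189, 188, 189]
335 [195, 191, 191, 192, 194, 198, 197, 152, 152, 201, 201, 200, 199, 198, 198, 198] [198, 197, 197, 197, 199, 200, 181, 127, 124, 126, 126, 127, 127, 127]
365 [196, 195, 194, 195, 195, 198, 197, 151, 182, 201, 199, 198, 199, 198, 197, 199] [199, 199, 197, 198, 200, 201, 183, 128, 124, 125, 125, 125, 124, 125]
150 [210, 211, 210, 211, 210, 210, 210, 212, 214, 201, 123, 101, 140, 176, 200, 209, 209, 207]
200 [208, 209, 208, 207, 208, 211, 206, 171, 113, 128, 170, 195, 207, 207, 206, 203, 202, 201]
240 [206, 205, 205, 207, 210, 191, 102, 117, 162, 197, 207, 204, 204, 201, 201, 200, 198, 198]
```

View pics/w5z.png

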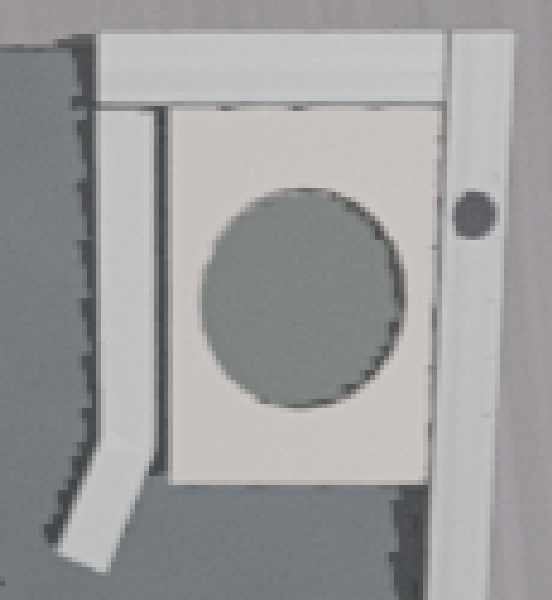

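The close-up shows the carrier flush to both rail and stop: its far edge meets the stop at row ~61, its right edge meets the rail at columns 379–382, and the whole ~3 mm clearance is on the guide side. I'll check the other objects and hand in.

Run:
```python
from mw import *
A=pickle.load(open("c0.pkl","rb"))
for n in("scene","side"):
  Q=cloud(pickle.load(open(n+"5.pkl","rb")))
  for nm,(x0,x1,y0,y1),z0 in(("bottle",(.4,.8,-.5,-.2),.05),("vial",(.53,.58,.03,.08),.035),("tip",(.3,.7,.15,.5),.045)):
    o=[]
    for P in (cloud(A[n]),Q):
      m=(P[...,0]>x0)&(P[...,0]<x1)&(P[...,1]>y0)&(P[...,1]<y1)&(P[...,2]>z0)&(P[...,2]<.155)
      o.append(np.median(P[m],0).round(3).tolist() if m.any() else None)
    print(n,nm,o)
from plant import r
print(r.state()['t'],r.state()['ft_force']); r.sign_off()
```

```text
scene bottle [[0.552, -0.351, 0.102], [0.552, -0.351, 0.102]]
scene vial [[0.557, 0.054, 0.055], [0.557, 0.054, 0.054]]
scene tip [[0.491, 0.387, 0.053], [0.491, 0.387, 0.053]]
side bottle [[0.534, -0.373, 0.1], [0.534, -0.373, 0.1]]
side vial [[0.552, 0.047, 0.051], [0.553, 0.047, 0.052]]
side tip [[0.485, 0.382, 0.05], [0.485, 0.381, 0.05]]
17.9333 [-0.10664412  1.08915791 -0.3084378 ]
the job is handed in; nothing more can be done
```

The carrier is home in the corner pocket, against both the rail and the end stop, and I handed the job in at about 18 s of the 48 s allowed.

- **Push to the rail:** I used the two slightly opened fingertips as a flat pusher and pushed the carrier straight across to the rail, well clear of the pocket. Afterwards its near side measured tray x = 30.2 to 30.4 mm along its length, against 30 mm for lying flat. This also took out the 6° it was turned at the start.
- **Slide into the pocket:** I pushed on its end face along the rail until it met the end stop. The fingertips stopped at tray y = 73.7 mm, where I expected about 73. A second, firmer press moved it less than 0.1 mm.
- **Last checks:** In the close-up it touches rail and stop, with the whole 3 mm or so of clearance on the guide side. The bottle, vial and tip box moved no more than 1 mm by the depth images, which is within their noise. The hand is about 20 cm above the bench, touching nothing.
- **Disagreements:** The camera views differed by 1–3 mm on where the tray's edges lie. One fit of the tray's -y edge from the side camera was plainly wrong, and I discarded it. The stops by contact settled the final positions.

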